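# Lay the next wooden paver with an even joint

### The arm

A 6-joint arm with a two-finger parallel gripper is mounted at the origin on the work surface; the furniture and walls round the work are solid. World frame = base frame: x ahead of the robot, y to its left, z up, the work surface at z = 0. Lengths are in m, angles in rad, forces in N, time in s.
With the tool pointing down it reaches from about 0.35 to 0.975 m from the base axis. Payload 4.9 kg.
Tool frame: the origin (TCP) lies at the very end of the fingers, on their centre line; the grasp point (between the pads) lies 19 mm behind it; z points along the fingers, y is the line along which they close (so a half turn about z gives the same grasp; the last joint's range is limited). The gripper opens to 85 mm and grips with 20 to 120 N. Pads are 22 mm wide; open, the fingers measure 114 mm over their backs; the gripper's body (76 mm by 85 mm) begins 54 mm behind the grasp point. The pads swing forward as they close: fully open they stand 13 mm farther back than shut.
Start: joints at [-1.233, 0.053, 1.613, -0, 1.476, -0.119], TCP at [0.276, -0.561, 0.231] pointing down, gripper open.
Joint ranges: [-3.01, 3.01], [-1.01, 2.22], [0.06, 2.58], [-1.02, 4.17], [0.09, 2.62], [-3.14, 3.14]. Speed limits (rad/s): [2.57, 2.57, 3.14, 3.14, 3.14, 3.14].

### API

Orientations are given as a rotation vector (axis times angle).
In Python, from station import get_obs, optics, ctrl gives the robot as it stands.
- The arm moves only by the shell command python3 -m pendant 'ROWS' [FORCE]. ROWS is JSON, a list of rows, each a list of 3 entries, a list of its own where there are three numbers: the shift along the tool's x, y, z in mm, then the turn, a rotation vector about the tool's x, y, z in rad, then the opening, from 0 (shut) to 1 (fully open). A call has 1 to 12 rows; each row shifts and turns the commanded pose from where the row before left it, along the tool's axes as they then stand; what a row does not reach is not made up. A row lasts 1/12 s, in which the tool goes at most 41.7 mm and 7.16 degrees, less where a joint would pass 70% of its speed; a pose out of reach is approached as far as the arm can. A call is refused whole if a number of a shift passes 41.7 or a number of a turn 0.125, either way. A call with a gripper value outside its range is refused whole. The fingers move at their own pace and stop on an object; FORCE is the grip in N (left out, the last holds). Time passes only in rows, so rows that do not move let the fingers close. It gives the time, the measured TCP pose, the force, the opening and the grip force at its end, in the units of the state.
- get_obs(): the state, without advancing time (a new reading comes with each control period).
- optics.get_image(name): name is "scene" or "top"; returns the picture (480x640x3 uint8, red, green, blue); there is no depth.
- optics.camera_model(name): a dict with "fx", "fy", "cx", "cy" (pixels), "distortion" ([k1, k2, p1, p2, k3] as OpenCV has them; the pictures are not rectified), "cam_to_world" (4x4, takes a point from camera to world coordinates). Camera axes: x right, y up, looking along -z (the intrinsics and any distortion apply to the point x, -y, -z); pixel columns grow to the right and rows downward; lengths in m; the calibration is good to about 2 mm. A picture is of the moment at which its call begins. camera_model takes no time and is no camera call.
- ctrl.finish_job(): hands the job in; it is judged then, once.
The state is a dict: "t": time; "q": joint angles; "dq": joint speeds; "effort": joint torques, N m; "tool_pos": TCP position; "tool_rot": TCP orientation; "contact_force": force on the tool from outside, world axes, zero at the start; "wrist_torque": the same for the moment, N m; "opening": finger opening in m; "grip_force": force on a finger pad.
Only numpy, scipy, OpenCV 4.12 (cv2) and the standard library are available. Lean on these libraries where they do the work, as an engineer would, in place of code of your own. Each camera call takes 0.05 s, during which the arm holds its last target. There are 200 camera calls.

### The job

Carry on the row of wooden paving blocks on the plywood sample board: stand the orange spacer against the free side of the right-hand laid block, then lay the loose matching block on the board against the spacer, the same way round as the laid ones and with its far end up against the dark back strip. Then lift the spacer out, leaving the block where it is so that its joint matches the one already there, and put the spacer down on the bench, off the board. Leave the thin spare board and the tape measure alone.

Things in the scene. Friction and masses are not known exactly. Their poses are not given: they have to be found in the camera images.
- board: Fixed plywood board 110 (x) x 232 (y) x 12 mm; origin under its centre; x away from the robot, y left along the row, z up. A dark back strip (x 38 to 52 mm, 10 mm high above the board's top) runs along its whole far side. Its right end (y -116 to -26 mm) is empty.
- laid_right: The right-hand of two pine blocks 60 x 52 x 34 mm (x, y, z) already fixed on the board, far ends against the strip; origin at the centre of its underside (board x 8, y 0, z 12 mm). The left-hand one is at board y 66 mm: a 14 mm joint between them.
- bay (a point): Point on the board's top under the middle of where the next block belongs: far end touching the strip, 14 mm of joint from the right-hand laid block. Axes as the board's (board x 8, y -66, z 12 mm).
- joint (a point): Point on the board's top in the middle of the joint to be made, where the spacer's foot goes (board x 0, y -33, z 12 mm). Axes as the board's. With the spacer centred here its far end clears the back strip by 3 mm.
- block: Loose pine block to be laid, 60 mm (its x) x 52 mm (its y) x 34 mm high, about 60 g, same as the two on the board; origin at the centre of its underside. It fits with its x along the board's x (either way round).
- spacer: Orange plastic spacer, a flat upright plate 70 mm long (its x), 14 mm thick (its y), 64 mm high, about 70 g, with fine black lines near the top; origin at the centre of its underside. It starts standing on its 70 x 14 mm foot on the bench, and in the joint stands 30 mm above the blocks. Its thickness sets the joint.
- spare: Bystander: thin loose beech board 90 x 60 x 22 mm lying flat on the bench, origin at the centre of its underside. Not to be moved.
- tape_measure: Bystander: yellow tape measure 32 x 84 x 61 mm standing on the bench, origin at the centre of its underside. Not to be moved.
Things that resemble listed ones, but are neither listed nor needed, are in the scene too. Of the things that look like the spacer, take the one that is farthest to the robot's left at the start.

How it is judged:
By the outcome, as a careful person would: the job done as asked, in the order asked, and still so for the second after the job is handed in, with the robot touching nothing.
It also fails if it takes over 72 s, if anything falls off the work surface, if the arm or the gripper's body presses on something with over 40 N, if the wrist force passes 120 N, or if a joint passes its speed limit or range.

## Working session

There is one attempt and no reset: what is moved stays moved. The work goes in short steps, Python scripts to look and compute and a shell command to move; the robot and the scene stay as the last step left them, time stands still between calls to the robot, and variables do not carry over. Pictures are saved under pics/ and viewed, at most 10 in all, crops included, and the job is handed in when it is done.

```bash
ls; mkdir -p pics; python3 - <<'E'
from station import get_obs, optics
import cv2
for n in("scene","top"):
    cv2.imwrite(f"pics/{n}0.png",optics.get_image(n)[:,:,::-1]); m=optics.camera_model(n); print(n,m)
o=get_obs();print(o['t'],o['tool_pos'],o['tool_rot'],o['opening'])
E
```

```text
pics
scene {'fx': 489.35015766190685, 'fy': 489.35015766190685, 'cx': 323.3574657400071, 'cy': 244.54717378290908, 'distortion': array([-0.13136463,  0.        ,  0.        ,  0.        ,  0.        ]), 'cam_to_world': array([[-0.90238598,  0.30822085, -0.3011635 ,  0.23399238],
       [-0.43076475, -0.66446033,  0.61068338,  0.47708041],
       [-0.01188585,  0.68080274,  0.73237036,  0.73641571],
       [ 0.        ,  0.        ,  0.        ,  1.        ]])}
top {'fx': 556.487698307891, 'fy': 556.487698307891, 'cx': 329.2558339900015, 'cy': 239.4626662012252, 'distortion': array([-0.12396269,  0.        ,  0.        ,  0.        ,  0.        ]), 'cam_to_world': array([[-0.00998565,  0.99403594, -0.10859486,  0.41276377],
       [-0.99976373, -0.0120216 , -0.01810963, -0.1063994 ],
       [-0.0193071 ,  0.10838837,  0.99392112,  0.99061703],
       [ 0.        ,  0.        ,  0.        ,  1.        ]])}
0.1 [ 0.27548276 -0.56036629  0.23014388] [-3.05816864e+00 -7.10828887e-01  3.74029724e-04] 0.08512402250821739
```

View pics/scene0.png

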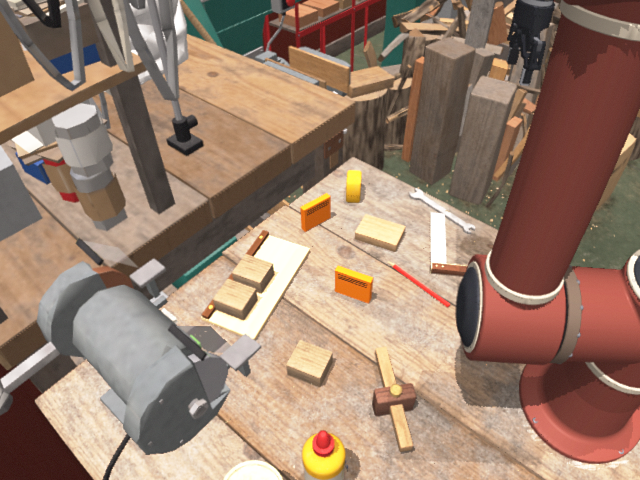

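View pics/top0.png

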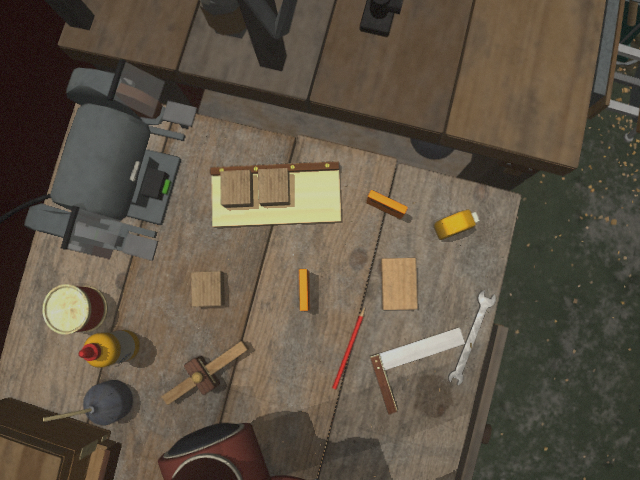

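The top view shows:
- Spacer-like plates at (304,290) and (387,204). In the scene view they are at (353,285) and (316,212).
- Block-like things: the loose block at (206,289), scene (310,362). The laid ones at (237,188) and (274,187). The spare board at (399,284).

Image left is the robot's left, so I choose the spacer at (304,290) and the block at (206,289). I'll check both in enlarged crops.

```bash
python3 - <<'E'
import cv2
a=cv2.imread("pics/top0.png")[155:325,185:345]; cv2.imwrite("pics/topc.png",cv2.resize(a,None,fx=3.5,fy=3.5,interpolation=cv2.INTER_CUBIC))
a=cv2.imread("pics/scene0.png")[225:390,195:385]; cv2.imwrite("pics/scenec.png",cv2.resize(a,None,fx=3.5,fy=3.5,interpolation=cv2.INTER_CUBIC))
E
```

```text
(no output)
```

View pics/topc.png

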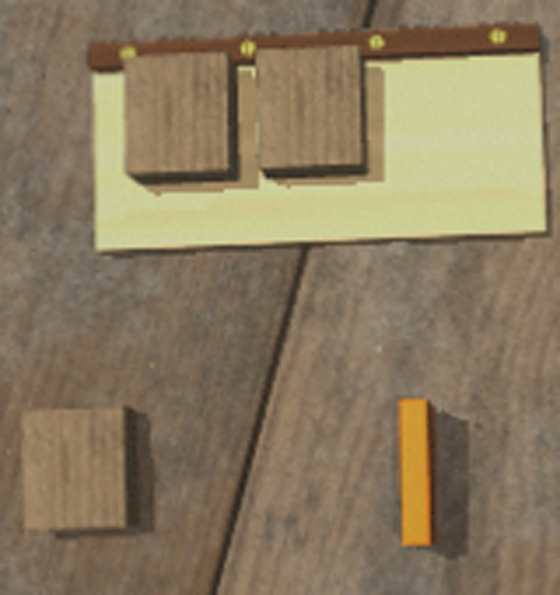

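View pics/scenec.png

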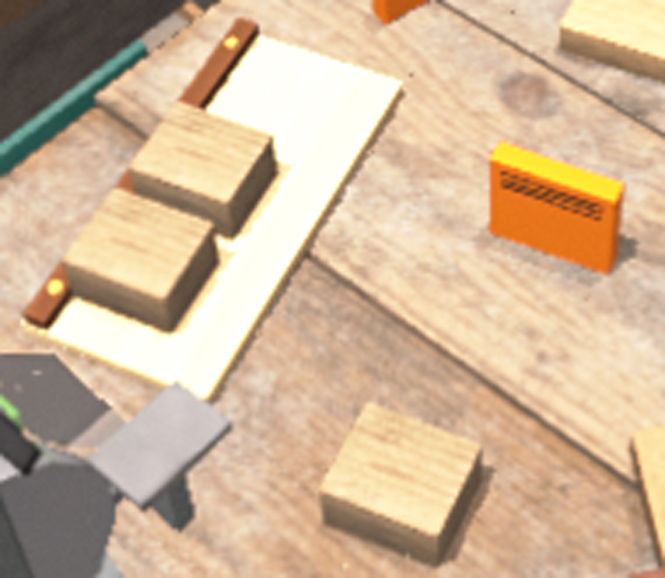

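The crops confirm both choices. The spacer's top is at crop (399–433,399–546). The block's top corners are at (22,409) to (126,528). The board and laid blocks are clear in both views. Next I fit the poses jointly from both views.

```bash
cat > h.py <<'E'
import numpy as np, cv2, json
from scipy.optimize import least_squares
from station import optics
def proj(n,P):
    m=optics.camera_model(n); T=np.linalg.inv(m['cam_to_world']); p=np.c_[P,np.ones(len(P))]@T.T
    p=p[:,:3]*[1,-1,-1]
    K=np.array([[m['fx'],0,m['cx']],[0,m['fy'],m['cy']],[0,0,1.]])
    return cv2.projectPoints(p,np.zeros(3),np.zeros(3),K,m['distortion'])[0][:,0]
def fit(obs,x0,off,s=3.5):
    # obs: name -> list of (local xyz mm, crop px)
    def world(v,L):
        c,s_=np.cos(v[3]),np.sin(v[3]); L=np.array(L,float)/1000
        return np.c_[c*L[:,0]-s_*L[:,1]+v[0], s_*L[:,0]+c*L[:,1]+v[1], L[:,2]+v[2]]
    def r(v):
        return np.concatenate([(proj(n,world(v,[a for a,_ in l]))-((np.array([b for _,b in l])+.5)/s-.5+off[n])).ravel() for n,l in obs.items()])
    q=least_squares(r,x0,loss='soft_l1'); e=r(q.x).reshape(-1,2)
    return q.x,e
E
python3 - <<'E'
from h import *
off={'top':np.array([185,155]),'scene':np.array([195,225])}
def box(cx,cy,z0,h,lx,ly): return lambda a,b,t:(cx+a*lx/2,cy+b*ly/2,z0+t*h)
R=box(8,0,12,34,60,52);L=box(8,66,12,34,60,52);B=box(0,0,0,34,60,52);S=box(0,0,0,64,70,14);D=box(0,0,0,12,110,232)
board={'top':[(L(1,1,1),(125,57)),(L(1,-1,1),(227,53)),(L(-1,-1,1),(230,172)),(L(-1,1,1),(126,173)),(R(1,1,1),(257,47)),(R(1,-1,1),(359,45)),(R(-1,-1,1),(362,166)),(R(-1,1,1),(259,166)),(D(-1,1,1),(96,248)),(D(-1,-1,1),(547,232)),((38,116,22),(90,70)),((38,-116,22),(540,50))],
'scene':[(R(-1,-1,1),(273,143)),(R(-1,1,1),(230,208)),(R(1,1,1),(131,174)),(R(1,-1,1),(186,107)),(L(-1,-1,1),(217,238)),(L(-1,1,1),(160,302)),(L(1,1,1),(66,262)),(L(1,-1,1),(118,190)),(D(-1,-1,1),(403,84)),(D(-1,1,1),(207,398))]}
blk={'top':[(B(1,1,1),(22,409)),(B(1,-1,1),(124,406)),(B(-1,-1,1),(126,528)),(B(-1,1,1),(24,530))],
'scene':[(B(1,-1,1),(371,405)),(B(-1,-1,1),(480,452)),(B(-1,1,1),(437,537)),(B(1,1,1),(321,492)),(B(1,1,0),(325,517)),(B(-1,1,0),(435,562)),(B(-1,-1,0),(480,483))]}
sp={'top':[(S(1,1,1),(399,400)),(S(1,-1,1),(428,399)),(S(-1,-1,1),(433,545)),(S(-1,1,1),(403,546))],
'scene':[(S(1,-1,1),(503,145)),(S(-1,-1,1),(623,182)),(S(-1,1,1),(617,203)),(S(1,1,1),(491,160)),(S(1,1,0),(491,236)),(S(-1,1,0),(613,271))]}
for n,o in(('board',board),('block',blk),('spacer',sp)):
    v,e=fit(o,[.4,0,0,0],off); print(n,v[:3].round(4),np.degrees(v[3]).round(2)); print(e.round(1).tolist())
    if n=='board':
        c,s=np.cos(v[3]),np.sin(v[3])
        for k,p in(('bay',(8,-66)),('joint',(0,-33))): print(k,(v[0]+(c*p[0]-s*p[1])/1e3).round(4),(v[1]+(s*p[0]+c*p[1])/1e3).round(4))
E
```

```text
board [ 0.605   0.008  -0.0059] 1.44
[[0.3, -0.2], [0.4, -0.4], [0.1, -0.7], [0.3, 0.2], [-0.2, 1.0], [0.2, 0.3], [0.2, -0.5], [-0.2, 0.7], [-0.0, 0.6], [-0.2, 0.2], [-0.0, -0.3], [-0.1, 0.1], [0.8, -1.3], [-0.3, 0.1], [-0.2, -0.5], [-1.9, -0.5], [-0.4, -2.9], [1.3, 0.5], [-0.8, 0.6], [-0.5, 0.4], [0.4, 0.5], [-0.0, 1.0]]
bay 0.6147 -0.0578
joint 0.6058 -0.025
block [ 0.4353  0.1268 -0.0033] 0.81
[[0.1, -0.4], [0.3, -0.2], [-0.1, -0.4], [-0.4, -0.5], [-0.4, -0.8], [1.1, -1.3], [0.0, 0.5], [-0.4, -0.6], [-0.1, 2.3], [1.0, 3.0], [1.1, 0.1]]
spacer [ 0.4309 -0.0456 -0.003 ] 1.7
[[-0.1, -0.2], [-0.0, -0.2], [0.0, 0.1], [0.2, 0.1], [-0.5, -1.1], [1.6, 0.1], [0.6, -0.2], [-0.1, 0.1], [-0.3, 0.0], [-0.4, 1.9]]
```

```bash
cat > d.py <<'E'
# usage: d.py x y z yawdeg : remaining shift in tool axes (mm, axes as they will stand after the turn) and turn about tool z
import sys,numpy as np
from scipy.spatial.transform import Rotation as R
from station import get_obs
o=get_obs(); M=R.from_rotvec(o['tool_rot']).as_matrix(); p=np.array(o['tool_pos'])
yaw=np.degrees(np.arctan2(M[1,0],M[0,0]))
print('t %.2f'%o['t'],'pos',(p*1e3).round(1),'yaw %.2f'%yaw,'tilt',M[:2,2].round(4),'F',np.round(o['contact_force'],1),'open %.1f grip %.1f'%(o['opening']*1e3,o['grip_force']))
if len(sys.argv)>4:
    x,y,z,w=map(float,sys.argv[1:5]); d=np.array([x,y,z])-p*1e3; c,s=np.cos(np.radians(w)),np.sin(np.radians(w))
    print('shift',np.round([c*d[0]+s*d[1],s*d[0]-c*d[1],-d[2]],1),'turn %.4f'%np.radians((yaw-w+180)%360-180))
E
python3 -m pendant '[[[0,0,0],[0,0,0.107],0.6],[[0,0,0],[0,0,0.107],0.6],[[0,0,0],[0,0,0.107],0.6],[[0,0,0],[0,0,0.107],0.6]]' 40
python3 -m pendant '[[[12.2,-36.4,0],[0,0,0],0.6],[[12.2,-36.4,0],[0,0,0],0.6],[[12.2,-36.4,0],[0,0,0],0.6],[[12.2,-36.4,0],[0,0,0],0.6],[[12.2,-36.4,0],[0,0,0],0.6],[[12.2,-36.4,0],[0,0,0],0.6],[[12.2,-36.4,0],[0,0,0],0.6]]'
python3 -m pendant '[[[12.2,-36.4,0],[0,0,0],0.6],[[12.2,-36.4,0],[0,0,0],0.6],[[12.2,-36.4,0],[0,0,0],0.6],[[12.2,-36.4,0],[0,0,0],0.6],[[12.2,-36.4,0],[0,0,0],0.6],[[12.2,-36.4,0],[0,0,0],0.6],[[12.2,-36.4,0],[0,0,0],0.6],[[0,0,0],[0,0,0],0.6],[[0,0,0],[0,0,0],0.6]]'
python3 d.py 431 -45.6 37 1.7
```

```text
t: 0.43
tool_pos: [0.2755, -0.5605, 0.2305]
tool_rot: [-3.14, -0.037, 0.001]
contact_force: [0.5, 1.1, 0.8]
opening: 0.0511
grip_force: 0.0
t: 1.02
tool_pos: [0.3536, -0.3018, 0.2307]
tool_rot: [-3.141, -0.044, 0.001]
contact_force: [0.6, 0.0, 0.6]
opening: 0.0513
grip_force: 0.0
t: 1.77
tool_pos: [0.4316, -0.0448, 0.2308]
tool_rot: [3.141, 0.053, -0.001]
contact_force: [0.6, -0.1, -0.4]
opening: 0.0514
grip_force: 0.0
t 1.77 pos [431.6 -44.8 230.8] yaw 1.93 tilt [-0.0009 -0.    ] F [ 0.6 -0.1 -0.4] open 51.4 grip 0.0
shift [ -0.7   0.8 193.8] turn 0.0039
```

```bash

python3 -m pendant '[[[-0.7,0.8,30],[0,0,0.004],0.6],[[0,0,30],[0,0,0],0.6],[[0,0,30],[0,0,0],0.6],[[0,0,30],[0,0,0],0.6],[[0,0,30],[0,0,0],0.6],[[0,0,24],[0,0,0],0.6],[[0,0,12],[0,0,0],0.6],[[0,0,7.5],[0,0,0],0.6],[[0,0,0],[0,0,0],0.6]]'
python3 -m pendant '[[[0,0,0],[0,0,0],0],[[0,0,0],[0,0,0],0],[[0,0,0],[0,0,0],0],[[0,0,0],[0,0,0],0],[[0,0,0],[0,0,0],0],[[0,0,0],[0,0,0],0],[[0,0,0],[0,0,0],0]]' 40
python3 -m pendant '[[[0,0,-20],[0,0,0],0],[[0,0,-30],[0,0,0],0],[[0,0,-30],[0,0,0],0],[[0,0,0],[0,0,0],0],[[0,0,0],[0,0,0],0]]'
python3 d.py 606 -60 117 1.4
```

```text
t: 2.52
tool_pos: [0.4293, -0.0481, 0.0359]
tool_rot: [-3.14, -0.036, 0.006]
contact_force: [0.2, 0.7, -0.2]
opening: 0.0511
grip_force: 0.0
t: 3.1
tool_pos: [0.4323, -0.0479, 0.0392]
tool_rot: [3.14, 0.039, 0.004]
contact_force: [0.9, -1.6, 5.5]
opening: 0.0131
grip_force: 42.9
t: 3.52
tool_pos: [0.4322, -0.0476, 0.1195]
tool_rot: [3.14, 0.039, 0.006]
contact_force: [-0.4, -0.6, -1.6]
opening: 0.0135
grip_force: 42.1
t 3.52 pos [432.2 -47.6 119.5] yaw 1.43 tilt [ 0.0037 -0.0008] F [-0.4 -0.6 -1.6] open 13.5 grip 42.1
shift [173.5  16.7   2.5] turn 0.0006
```

```bash

python3 -m pendant '[[[29,-2.5,0],[0,0,0],0],[[29,-2.5,0],[0,0,0],0],[[29,-2.5,0],[0,0,0],0],[[29,-2.5,0],[0,0,0],0],[[29,-2.5,0],[0,0,0],0],[[27.5,-2.5,0],[0,0,0],0],[[0,0,0],[0,0,0],0],[[0,0,0],[0,0,0],0]]'
python3 -m pendant '[[[0,0,30],[0,0,0],0],[[0,0,10],[0,0,0],0],[[0,0,0],[0,0,0],0],[[0,0,0],[0,0,0],0]]'
python3 d.py 606 -25 49 1.4
python3 - <<'E'
from station import optics
import cv2
a=optics.get_image("top")[140:260,200:360,::-1]; b=optics.get_image("scene")[190:340,190:350,::-1]
a=cv2.resize(a,(800,600),interpolation=cv2.INTER_CUBIC)[:, :]
b=cv2.resize(b,(640,600),interpolation=cv2.INTER_CUBIC)
import numpy as np
o=np.zeros((600,800,3),'u1'); o[:450,:400]=cv2.resize(a,(400,300),interpolation=cv2.INTER_AREA) if 0 else cv2.resize(optics.get_image("top")[150:240,225:305,::-1],(400,450),interpolation=cv2.INTER_CUBIC)
o[:450,400:]=cv2.resize(optics.get_image("scene")[215:305,230:310,::-1],(400,450),interpolation=cv2.INTER_CUBIC)
cv2.imwrite("pics/p5.png",o)
E
```

```text
t: 4.18
tool_pos: [0.6023, -0.0277, 0.115]
tool_rot: [-3.14, -0.04, 0.008]
contact_force: [-0.6, -0.3, -0.4]
opening: 0.0131
grip_force: 42.0
t: 4.52
tool_pos: [0.6009, -0.028, 0.0762]
tool_rot: [-3.141, -0.039, 0.006]
contact_force: [-0.8, -0.2, -0.8]
opening: 0.0135
grip_force: 42.0
t 4.52 pos [600.9 -28.   76.2] yaw 1.41 tilt [-0.004   0.0007] F [-0.8 -0.2 -0.8] open 13.5 grip 42.0
shift [ 5.1 -2.8 27.2] turn 0.0001
```

View pics/p5.png

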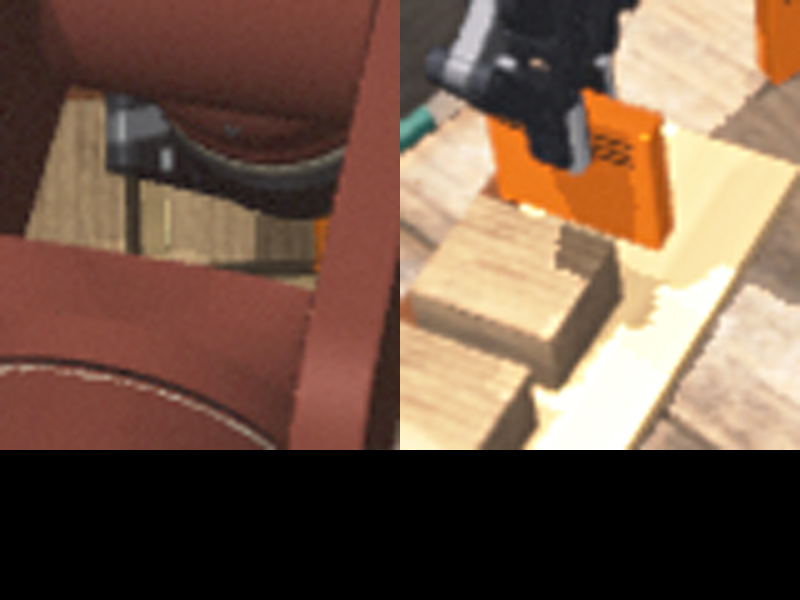

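The scene half shows the spacer held square, its foot's near corner at (660,247). It is just right of the laid block, whose top edge is near (615,240). I'll move it slightly right and ahead, then lower in small steps until the force rises.

```bash

python3 -m pendant '[[[3,2,0],[0,0,0],0],[[0,0,10],[0,0,0],0],[[0,0,9],[0,0,0],0],[[0,0,0],[0,0,0],0],[[0,0,0],[0,0,0],0]]'
python3 -m pendant '[[[0,0,2],[0,0,0],0],[[0,0,2],[0,0,0],0],[[0,0,0],[0,0,0],0]]'
python3 -m pendant '[[[0,0,1],[0,0,0],0],[[0,0,1],[0,0,0],0],[[0,0,0],[0,0,0],0]]'
python3 d.py 606 -25 49 1.4
```

```text
t: 5.13
tool_pos: [0.605, -0.0299, 0.0571]
tool_rot: [-3.141, -0.039, 0.005]
contact_force: [0.0, 0.2, 0.2]
opening: 0.013
grip_force: 42.0
t: 5.38
tool_pos: [0.606, -0.03, 0.0545]
tool_rot: [-3.141, -0.039, 0.001]
contact_force: [-0.6, 0.1, -0.6]
opening: 0.0129
grip_force: 42.0
t: 5.63
tool_pos: [0.6061, -0.0301, 0.0527]
tool_rot: [-3.141, -0.039, 0.0]
contact_force: [0.0, -0.1, -0.6]
opening: 0.0131
grip_force: 42.0
t 5.63 pos [606.1 -30.1  52.7] yaw 1.42 tilt [-0.0001  0.    ] F [ 0.  -0.1 -0.6] open 13.1 grip 42.0
shift [ 0.  -5.1  3.7] turn 0.0004
```

Now approach the laid block sideways while still just above the board.

```bash

for i in 1 2; do :; done
python3 -m pendant '[[[0,-1.5,0],[0,0,0],0],[[0,-1.5,0],[0,0,0],0],[[0,0,0],[0,0,0],0],[[0,0,0],[0,0,0],0]]'
python3 -m pendant '[[[0,-1,0],[0,0,0],0],[[0,0,0],[0,0,0],0],[[0,0,0],[0,0,0],0]]'
python3 -m pendant '[[[0,-1,0],[0,0,0],0],[[0,0,0],[0,0,0],0],[[0,0,0],[0,0,0],0]]'
python3 d.py 606 -25 49 1.4
```

```text
t: 5.97
tool_pos: [0.6061, -0.0269, 0.0529]
tool_rot: [3.141, 0.039, 0.0]
contact_force: [-0.6, 0.3, -1.0]
opening: 0.013
grip_force: 42.0
t: 6.22
tool_pos: [0.6061, -0.026, 0.0528]
tool_rot: [3.141, 0.039, 0.0]
contact_force: [-0.4, 0.2, -1.6]
opening: 0.0133
grip_force: 42.0
t: 6.47
tool_pos: [0.606, -0.025, 0.0528]
tool_rot: [3.141, 0.039, -0.0]
contact_force: [0.7, -0.6, -0.7]
opening: 0.0131
grip_force: 42.0
t 6.47 pos [606.  -25.   52.8] yaw 1.42 tilt [-0. -0.] F [ 0.7 -0.6 -0.7] open 13.1 grip 42.0
shift [-0.  -0.   3.8] turn 0.0004
```

```bash

python3 -m pendant '[[[0,-1,0],[0,0,0],0],[[0,0,0],[0,0,0],0],[[0,0,0],[0,0,0],0]]'
python3 -m pendant '[[[0,-1,0],[0,0,0],0],[[0,0,0],[0,0,0],0],[[0,0,0],[0,0,0],0]]' | sed -n 2,4p
python3 d.py
```

```text
t: 6.72
tool_pos: [0.606, -0.024, 0.0528]
tool_rot: [-3.141, -0.039, 0.0]
contact_force: [-0.5, -0.6, -0.1]
opening: 0.0135
grip_force: 42.0
tool_pos: [0.606, -0.0237, 0.0528]
tool_rot: [3.14, 0.039, 0.0]
contact_force: [0.5, -3.8, -1.3]
t 6.97 pos [606.  -23.7  52.8] yaw 1.43 tilt [ 0.0001 -0.0013] F [ 0.5 -3.8 -1.3] open 12.9 grip 42.1
```

Side contact comes at y ≈ -23.8, against -25 expected. Lower to contact with the board.

```bash

python3 -m pendant '[[[0,0.5,0],[0,0,0],0],[[0,0,1],[0,0,0],0],[[0,0,0.5],[0,0,0],0],[[0,0,0],[0,0,0],0]]'|sed -n 2,4p
python3 -m pendant '[[[0,0,1],[0,0,0],0],[[0,0,0],[0,0,0],0],[[0,0,0],[0,0,0],0]]'|sed -n 2,4p
python3 -m pendant '[[[0,0,1],[0,0,0],0],[[0,0,0],[0,0,0],0],[[0,0,0],[0,0,0],0]]'|sed -n 2,4p
python3 d.py
```

```text
tool_pos: [0.6063, -0.0237, 0.0515]
tool_rot: [3.141, 0.039, 0.001]
contact_force: [-0.2, -2.3, -0.9]
tool_pos: [0.6064, -0.0237, 0.0512]
tool_rot: [3.141, 0.039, 0.001]
contact_force: [-2.6, -3.7, 6.0]
tool_pos: [0.6064, -0.0237, 0.0512]
tool_rot: [3.141, 0.039, 0.0]
contact_force: [-4.3, -2.7, 9.8]
t 7.80 pos [606.4 -23.7  51.2] yaw 1.43 tilt [ 0.0002 -0.0004] F [-4.3 -2.7  9.8] open 13.0 grip 43.6
```

```bash

python3 -m pendant '[[[0,0,-1.5],[0,0,0],0],[[0,0,0],[0,0,0],0.15],[[0,0,0],[0,0,0],0.3],[[0,0,0],[0,0,0],0.45],[[0,0,0],[0,0,0],0.45],[[0,0,-10],[0,0,0],0.45],[[0,0,-30],[0,0,0],0.45],[[0,0,-40],[0,0,0],0.5],[[0,0,-40],[0,0,0],0.9],[[0,0,0],[0,0,0],0.9]]'
python3 -c "
from station import get_obs;print(get_obs()['q'])"
python3 d.py 435 126 150 -89.2
```

```text
t: 8.63
tool_pos: [0.6112, -0.024, 0.1821]
tool_rot: [3.139, 0.039, 0.026]
contact_force: [1.3, 0.1, 2.0]
opening: 0.0654
grip_force: 0.0
[-1.61135558e-01  4.52121372e-02  1.70401269e+00  5.54314946e-04
  1.37561815e+00  1.38450351e+00]
t 8.63 pos [611.2 -24.  182.1] yaw 1.44 tilt [ 0.0166 -0.0022] F [1.3 0.1 2. ] open 65.4 grip 0.0
shift [-152.5  174.1   32.1] turn 1.5819
```

```bash

python3 -m pendant '[[[0,0,0],[0,0,-0.12],1],[[0,0,0],[0,0,-0.12],1],[[0,0,0],[0,0,-0.12],1],[[0,0,0],[0,0,-0.12],1],[[0,0,0],[0,0,-0.12],1],[[0,0,0],[0,0,-0.12],1],[[0,0,0],[0,0,-0.12],1],[[0,0,0],[0,0,-0.12],1],[[0,0,0],[0,0,-0.12],1],[[0,0,0],[0,0,-0.12],1],[[0,0,0],[0,0,-0.12],1],[[0,0,0],[0,0,-0.12],1]]'
python3 -m pendant '[[[0,0,0],[0,0,-0.12],1],[[0,0,0],[0,0,0],1],[[0,0,0],[0,0,0],1]]'
python3 d.py 435 126.5 100 90.8
```

```text
t: 9.63
tool_pos: [0.6061, -0.0233, 0.1712]
tool_rot: [-2.33, -2.108, -0.001]
contact_force: [0.4, 0.4, -0.0]
opening: 0.0851
grip_force: 0.0
t: 9.88
tool_pos: [0.606, -0.0234, 0.1711]
tool_rot: [2.209, 2.234, 0.001]
contact_force: [0.1, -1.1, -0.0]
opening: 0.0854
grip_force: 0.0
t 9.88 pos [606.  -23.4 171.1] yaw 90.64 tilt [0.0003 0.0002] F [ 0.1 -1.1 -0. ] open 85.4 grip 0.0
shift [ 152.2 -168.9   71.1] turn -0.0028
```

```bash

python3 -m pendant '[[[21.7,-24.1,0],[0,0,0],1],[[21.7,-24.1,0],[0,0,0],1],[[21.7,-24.1,0],[0,0,0],1],[[21.7,-24.1,0],[0,0,0],1],[[21.7,-24.1,0],[0,0,0],1],[[21.7,-24.1,0],[0,0,0],1],[[21.7,-24.1,0],[0,0,0],1],[[0,0,35],[0,0,0],1],[[0,0,36],[0,0,0],1],[[0,0,0],[0,0,0],1],[[0,0,0],[0,0,0],1],[[0,0,0],[0,0,0],1]]'
python3 d.py 435 126.5 10 90.8
python3 - <<'E'
from station import optics
import cv2
T=optics.get_image("top")[:,:,::-1];S=optics.get_image("scene")[:,:,::-1]
import numpy as np
cv2.imwrite("pics/top6.png",T);cv2.imwrite("pics/scene6.png",S)
f=lambda a:cv2.resize(a,(400,600),interpolation=cv2.INTER_CUBIC)
cv2.imwrite("pics/p6.png",np.hstack([f(T[150:270,225:305]),f(S[215:395,225:345])]))
E
```

```text
t: 10.88
tool_pos: [0.4362, 0.126, 0.1014]
tool_rot: [2.207, 2.235, 0.002]
contact_force: [-0.0, 0.6, 0.2]
opening: 0.0856
grip_force: 0.0
t 10.88 pos [436.2 126.  101.4] yaw 90.72 tilt [0.0016 0.0003] F [-0.   0.6  0.2] open 85.6 grip 0.0
shift [ 0.5 -1.2 91.4] turn -0.0014
```

View pics/p6.png

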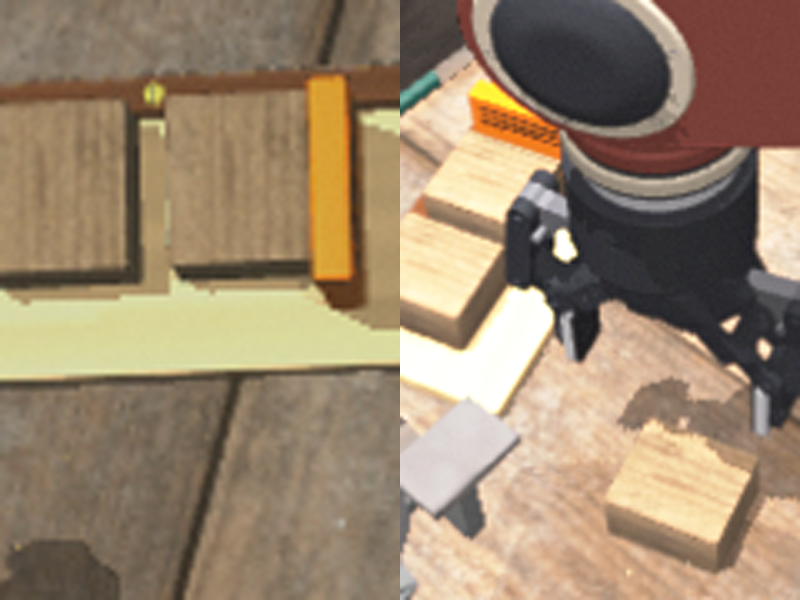

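The left half shows the spacer standing flush and square against the laid block, its top at (307–353,77–280). The right half shows the open fingers above the loose block, which is at (683,495). Descend and grip.

```bash

python3 -m pendant '[[[0.5,-1,30],[0,0,0],1],[[0,0,30],[0,0,0],1],[[0,0,18],[0,0,0],1],[[0,0,9],[0,0,0],1],[[0,0,4],[0,0,0],1],[[0,0,0],[0,0,0],1],[[0,0,0],[0,0,0],1]]'
python3 -m pendant '[[[0,0,0],[0,0,0],0.5],[[0,0,0],[0,0,0],0.5],[[0,0,0],[0,0,0],0.4],[[0,0,0],[0,0,0],0.4],[[0,0,0],[0,0,0],0.4],[[0,0,0],[0,0,0],0.4]]' 35
python3 d.py 435 126.5 10 90.8
python3 -m pendant '[[[0,0,-20],[0,0,0],0.4],[[0,0,-30],[0,0,0],0.4],[[0,0,-30],[0,0,0],0.4],[[0,0,0],[0,0,0],0.4],[[0,0,0],[0,0,0],0.4]]'
python3 d.py 614.7 -62 90 91.4
```

```text
t: 11.57
tool_pos: [0.4358, 0.1265, 0.0105]
tool_rot: [2.205, 2.235, 0.004]
contact_force: [-1.6, -0.4, -0.1]
opening: 0.0853
grip_force: 0.0
t: 12.07
tool_pos: [0.4356, 0.1266, 0.0104]
tool_rot: [2.205, 2.236, 0.003]
contact_force: [-1.1, -0.1, 7.0]
opening: 0.0595
grip_force: 38.5
t 12.07 pos [435.6 126.6  10.4] yaw 90.81 tilt [0.0028 0.0003] F [-1.1 -0.1  7. ] open 59.5 grip 38.5
shift [-0.1 -0.6  0.4] turn 0.0001
t: 12.48
tool_pos: [0.4357, 0.1267, 0.0909]
tool_rot: [2.204, 2.235, 0.006]
contact_force: [-0.1, 0.4, -0.4]
opening: 0.0593
grip_force: 38.3
t 12.48 pos [435.7 126.7  90.9] yaw 90.80 tilt [0.0048 0.0006] F [-0.1  0.4 -0.4] open 59.3 grip 38.3
shift [-193.   174.3    0.9] turn -0.0104
```

```bash

python3 -m pendant '[[[0,0,-35],[0,0,0],0.4],[[-27.7,23.9,0],[0,0,-0.01],0.4],[[-27.7,23.9,0],[0,0,0],0.4],[[-27.7,23.9,0],[0,0,0],0.4],[[-27.7,23.9,0],[0,0,0],0.4],[[-27.7,23.9,0],[0,0,0],0.4],[[-27.7,23.9,0],[0,0,0],0.4],[[-27.7,23.9,0],[0,0,0],0.4],[[0,0,0],[0,0,0],0.4],[[0,0,0],[0,0,0],0.4],[[0,0,0],[0,0,0],0.4]]'
python3 d.py 608 -63 30 91.4
```

```text
t: 13.4
tool_pos: [0.6044, -0.0632, 0.1215]
tool_rot: [-2.192, -2.245, 0.003]
contact_force: [-1.0, 0.5, -1.8]
opening: 0.0593
grip_force: 38.5
t 13.40 pos [604.4 -63.2 121.5] yaw 91.36 tilt [-0.0039  0.0012] F [-1.   0.5 -1.8] open 59.3 grip 38.5
shift [ 0.1  3.6 91.5] turn -0.0007
```

```bash

python3 -m pendant '[[[0,2,25],[0,0,0],0.4],[[0,0,25],[0,0,0],0.4],[[0,0,25],[0,0,0],0.4],[[0,0,15],[0,0,0],0.4],[[0,0,3],[0,0,0],0.4],[[0,0,0],[0,0,0],0.4],[[0,0,0],[0,0,0],0.4]]'|sed -n 2,4p
python3 -m pendant '[[[0,0,2],[0,0,0],0.4],[[0,0,0],[0,0,0],0.4],[[0,0,0],[0,0,0],0.4]]'|sed -n 2,4p
python3 -m pendant '[[[0,0,2],[0,0,0],0.4],[[0,0,0],[0,0,0],0.4],[[0,0,0],[0,0,0],0.4]]'|sed -n 2,4p
python3 d.py 614.7 -56.8 22.4 91.4
```

```text
tool_pos: [0.6078, -0.0629, 0.0315]
tool_rot: [2.193, 2.249, 0.001]
contact_force: [-0.3, 0.1, -1.0]
tool_pos: [0.6086, -0.0637, 0.0301]
tool_rot: [2.193, 2.247, 0.002]
contact_force: [-0.2, -0.3, -0.9]
tool_pos: [0.6078, -0.0636, 0.0268]
tool_rot: [-2.195, -2.248, 0.0]
contact_force: [0.4, -0.3, -0.8]
t 14.48 pos [607.8 -63.6  26.8] yaw 91.37 tilt [-0.0001  0.    ] F [ 0.4 -0.3 -0.8] open 59.5 grip 38.5
shift [6.6 7.1 4.4] turn -0.0005
```

```bash

python3 -m pendant '[[[0,0,2.5],[0,0,0],0.4],[[0,4,0],[0,0,0],0.4],[[0,0,0],[0,0,0],0.4],[[0,0,0],[0,0,0],0.4]]'|sed -n 2,4p
python3 -m pendant '[[[0,1,0],[0,0,0],0.4],[[0,0,0],[0,0,0],0.4],[[0,0,0],[0,0,0],0.4]]'|sed -n 2,4p
python3 -m pendant '[[[0,1,0],[0,0,0],0.4],[[0,0,0],[0,0,0],0.4],[[0,0,0],[0,0,0],0.4]]'|sed -n 2,4p
python3 -m pendant '[[[0,0.5,0],[0,0,0],0.4],[[0,0,0],[0,0,0],0.4],[[0,0,0],[0,0,0],0.4]]'|sed -n 2,4p
python3 d.py 614.7 -56.8 22.4 91.4
```

```text
tool_pos: [0.6121, -0.0635, 0.0243]
tool_rot: [2.195, 2.248, 0.0]
contact_force: [-0.3, -0.2, -0.4]
tool_pos: [0.6129, -0.0635, 0.0244]
tool_rot: [2.195, 2.248, 0.0]
contact_force: [-0.4, 0.3, -0.7]
tool_pos: [0.6139, -0.0634, 0.0244]
tool_rot: [2.195, 2.248, 0.0]
contact_force: [0.1, 0.2, -0.2]
tool_pos: [0.6143, -0.0634, 0.0243]
tool_rot: [-2.195, -2.248, 0.0]
contact_force: [-0.5, -0.2, -0.6]
t 15.57 pos [614.3 -63.4  24.3] yaw 91.37 tilt [-0.  0.] F [-0.5 -0.2 -0.6] open 59.5 grip 38.5
shift [6.6 0.5 1.9] turn -0.0005
```

```bash

python3 -m pendant '[[[0,1,0],[0,0,0],0.4],[[0,0,0],[0,0,0],0.4],[[0,0,0],[0,0,0],0.4]]'|sed -n 2,4p
python3 -m pendant '[[[0,0.7,0],[0,0,0],0.4],[[0,0,0],[0,0,0],0.4],[[0,0,0],[0,0,0],0.4]]'|sed -n 2,4p
python3 d.py 614.7 -56.8 22.4 91.4
```

```text
tool_pos: [0.6149, -0.0633, 0.0242]
tool_rot: [-2.194, -2.247, 0.001]
contact_force: [-1.7, -0.3, 1.3]
tool_pos: [0.615, -0.0633, 0.024]
tool_rot: [-2.193, -2.246, 0.003]
contact_force: [-4.4, -0.2, 2.8]
t 16.07 pos [615.  -63.3  24. ] yaw 91.37 tilt [-0.0028  0.0003] F [-4.4 -0.2  2.8] open 59.5 grip 38.7
shift [ 6.5 -0.1  1.6] turn -0.0005
```

The strip contact is at x = 614.9, against 614.7 expected. Now slide left to the spacer.

```bash

python3 -m pendant '[[[0,-0.7,0],[0,0,0],0.4],[[2,0,0],[0,0,0],0.4],[[2,0,0],[0,0,0],0.4],[[0,0,0],[0,0,0],0.4],[[0,0,0],[0,0,0],0.4]]'|sed -n 2,4p
python3 -m pendant '[[[1,0,0],[0,0,0],0.4],[[0,0,0],[0,0,0],0.4],[[0,0,0],[0,0,0],0.4]]'|sed -n 2,4p
python3 -m pendant '[[[1,0,0],[0,0,0],0.4],[[0,0,0],[0,0,0],0.4],[[0,0,0],[0,0,0],0.4]]'|sed -n 2,4p
python3 -m pendant '[[[0.7,0,0],[0,0,0],0.4],[[0,0,0],[0,0,0],0.4],[[0,0,0],[0,0,0],0.4]]'|sed -n 2,4p
python3 d.py 614.7 -56.8 22.4 91.4
```

```text
tool_pos: [0.6148, -0.0593, 0.024]
tool_rot: [-2.194, -2.248, 0.001]
contact_force: [-3.8, -1.0, -1.4]
tool_pos: [0.6148, -0.0585, 0.024]
tool_rot: [-2.194, -2.247, 0.001]
contact_force: [-4.1, -2.7, -2.0]
tool_pos: [0.6148, -0.0582, 0.024]
tool_rot: [2.195, 2.247, -0.003]
contact_force: [-3.5, -5.1, -1.6]
tool_pos: [0.6148, -0.0582, 0.024]
tool_rot: [2.194, 2.247, -0.004]
contact_force: [-4.4, -7.2, -2.0]
t 17.23 pos [614.8 -58.2  24. ] yaw 91.35 tilt [-0.0007 -0.0026] F [-4.4 -7.2 -2. ] open 59.0 grip 38.2
shift [ 1.4 -0.1  1.6] turn -0.0008
```

```bash

python3 -m pendant '[[[-1,-0.3,0],[0,0,0],0.4],[[0,0,1],[0,0,0],0.4],[[0,0,0],[0,0,0],0.4],[[0,0,0],[0,0,0],0.4]]'|sed -n 2,4p
python3 -m pendant '[[[0,0,1],[0,0,0],0.4],[[0,0,0],[0,0,0],0.4],[[0,0,0],[0,0,0],0.4]]'|sed -n 2,4p
python3 -m pendant '[[[0,0,1],[0,0,0],0.4],[[0,0,0],[0,0,0],0.4],[[0,0,0],[0,0,0],0.4]]'|sed -n 2,4p
python3 d.py 614.7 -56.8 22.4 91.4
```

```text
tool_pos: [0.6148, -0.0583, 0.0238]
tool_rot: [2.195, 2.247, -0.001]
contact_force: [-4.6, -3.9, 1.6]
tool_pos: [0.6149, -0.0583, 0.0232]
tool_rot: [2.195, 2.247, -0.002]
contact_force: [-6.2, -3.3, 3.4]
tool_pos: [0.6149, -0.0583, 0.0225]
tool_rot: [2.195, 2.248, -0.002]
contact_force: [-8.1, -3.4, 5.3]
t 18.07 pos [614.9 -58.3  22.5] yaw 91.37 tilt [-0.0008 -0.001 ] F [-8.1 -3.4  5.3] open 59.1 grip 39.0
shift [ 1.5 -0.1  0.1] turn -0.0006
```

```bash

python3 -m pendant '[[[0,0,1],[0,0,0],0.4],[[0,0,0],[0,0,0],0.4],[[0,0,0],[0,0,0],0.4]]'|sed -n 2,4p
python3 -m pendant '[[[0,-0.5,-0.5],[0,0,0],0.4],[[0,0,0],[0,0,0],0.75],[[0,0,0],[0,0,0],0.8],[[0,0,0],[0,0,0],0.85],[[0,0,0],[0,0,0],0.85],[[0,0,0],[0,0,0],0.85],[[0,0,0],[0,0,0],0.85]]'
python3 d.py
```

```text
tool_pos: [0.6149, -0.0583, 0.0225]
tool_rot: [-2.195, -2.248, 0.002]
contact_force: [-11.6, -2.9, 11.2]
t: 18.9
tool_pos: [0.6146, -0.0575, 0.0208]
tool_rot: [2.194, 2.248, 0.001]
contact_force: [0.4, 0.1, 0.1]
opening: 0.0724
grip_force: 0.0
t 18.90 pos [614.6 -57.5  20.8] yaw 91.39 tilt [0.0005 0.0001] F [0.4 0.1 0.1] open 72.4 grip 0.0
```

```bash

python3 -m pendant '[[[0,0,-15],[0,0,0],0.85],[[0,0,-35],[0,0,0],0.85],[[0,0,-40],[0,0,0],0.85],[[0,0,-40],[0,0,0],0.6],[[26,-24,0],[0,0,0.12],0.6],[[26,-24,0],[0,0,0],0.6],[[26,-24,0],[0,0,0],0.6],[[26,-24,0],[0,0,0],0.6],[[26,-24,0],[0,0,0],0.6],[[26,-24,0],[0,0,0],0.6],[[26,-24,0],[0,0,0],0.6],[[0,0,0],[0,0,0],0.6]]'
python3 d.py 606 -24 120 1.4
python3 - <<'E'
from station import optics
import cv2
T=optics.get_image("top")[:,:,::-1];S=optics.get_image("scene")[:,:,::-1]
import numpy as np
cv2.imwrite("pics/top7.png",T);cv2.imwrite("pics/scene7.png",S)
f=lambda a,w:cv2.resize(a,(w,480),interpolation=cv2.INTER_CUBIC)
cv2.imwrite("pics/p7.png",np.hstack([f(T[155:235,225:345],480)[:, :480],f(S[215:295,230:310],320)]))
E
```

```text
t: 19.9
tool_pos: [0.4581, 0.1405, 0.1503]
tool_rot: [-2.318, -2.116, -0.0]
contact_force: [0.0, -0.0, 0.4]
opening: 0.0513
grip_force: 0.0
t 19.90 pos [458.1 140.5 150.3] yaw 84.78 tilt [-0.0016  0.002 ] F [ 0.  -0.   0.4] open 51.3 grip 0.0
shift [143.8 168.   30.3] turn 1.4552
```

View pics/p7.png

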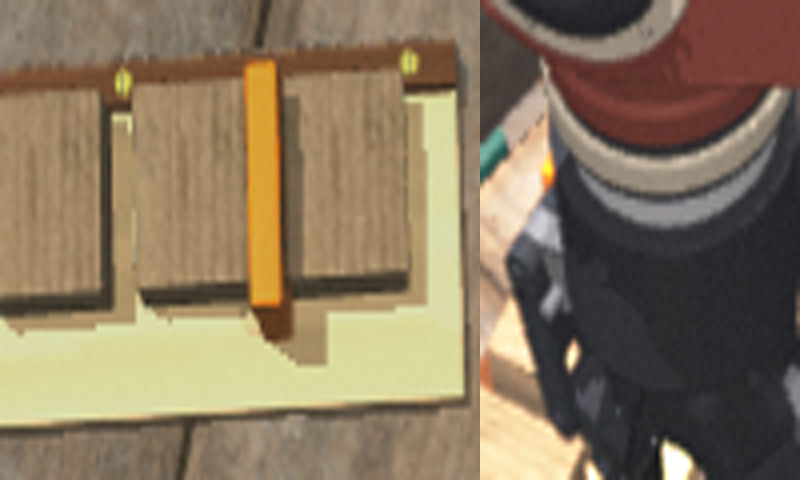

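```bash
python3 - <<'E'
from h import *
v=[.605,.008,-.0059,np.radians(1.44)]
c,s=np.cos(v[3]),np.sin(v[3])
for n,l in dict(LTR=(38,40),LBR=(-22,40),RTL=(38,26),RBL=(-22,26),NTR=(38,-92),NBR=(-22,-92)).items():
    p=proj('top',np.array([[v[0]+(c*l[0]-s*l[1])/1e3,v[1]+(s*l[0]+c*l[1])/1e3,v[2]+.046]]))[0]
    print(n,((p-[225,155]+.5)*[4,6]-.5).round(1))
a=cv2.imread('pics/top7.png'); cv2.imwrite('pics/p8.png',cv2.resize(a[160:210,235:335],(800,400),interpolation=cv2.INTER_CUBIC))
E
```

```text
LTR [101.2  89. ]
LBR [103.4 290.9]
RTL [132.9  86.9]
RBL [135.4 289. ]
NTR [401.7  70.4]
NBR [406.4 273. ]
```

View pics/p8.png

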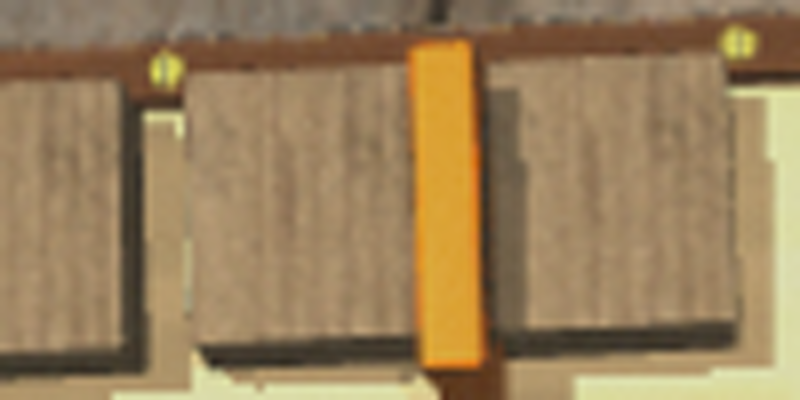

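Seen from above, the block is square and tight to the spacer and strip. Its right corners are within 0.7 px (about 1 mm) of the prediction. Now fetch the spacer with the same grasp as before.

```bash

python3 -m pendant '[[[0,0,0],[0,0,0.1213],0.45],[[0,0,0],[0,0,0.1213],0.45],[[0,0,0],[0,0,0.1213],0.45],[[0,0,0],[0,0,0.1213],0.45],[[0,0,0],[0,0,0.1213],0.45],[[0,0,0],[0,0,0.1213],0.45],[[0,0,0],[0,0,0.1213],0.45],[[0,0,0],[0,0,0.1213],0.45],[[0,0,0],[0,0,0.1213],0.45],[[0,0,0],[0,0,0.1213],0.45],[[0,0,0],[0,0,0.1213],0.45],[[0,0,0],[0,0,0.1213],0.45]]' >/dev/null
python3 -m pendant '[[[24,28,0],[0,0,0],0.45],[[24,28,0],[0,0,0],0.45],[[24,28,0],[0,0,0],0.45],[[24,28,0],[0,0,0],0.45],[[24,28,0],[0,0,0],0.45],[[24,28,0],[0,0,0],0.45],[[0,0,20],[0,0,0],0.45],[[0,0,0],[0,0,0],0.45],[[0,0,0],[0,0,0],0.45],[[0,0,0],[0,0,0],0.45]]'
python3 d.py 606.2 -23.8 51.5 1.43
```

```text
t: 21.83
tool_pos: [0.6082, -0.0286, 0.1306]
tool_rot: [-3.141, -0.03, 0.001]
contact_force: [0.5, -0.2, 0.1]
opening: 0.0384
grip_force: 0.0
t 21.83 pos [608.2 -28.6 130.6] yaw 1.08 tilt [-0.0009  0.0003] F [ 0.5 -0.2  0.1] open 38.4 grip 0.0
shift [-1.9 -4.8 79.1] turn -0.0061
```

```bash

python3 -m pendant '[[[-2,-4.8,20],[0,0,-0.006],0.45],[[0,0,10],[0,0,0],0.45],[[0,0,0],[0,0,0],0.45],[[0,0,0],[0,0,0],0.45],[[0,0,0],[0,0,0],0.45]]' >/dev/null
python3 d.py 606.2 -23.8 51.5 1.43
```

```text
t 22.25 pos [606.8 -23.5 101.7] yaw 1.47 tilt [ 0.0011 -0.0002] F [-0.1  0.1  0.6] open 38.3 grip 0.0
shift [-0.6  0.3 50.2] turn 0.0007
```

```bash

python3 -m pendant '[[[-0.5,0.3,20],[0,0,0],0.45],[[0,0,18],[0,0,0],0.45],[[0,0,8],[0,0,0],0.45],[[0,0,3.7],[0,0,0],0.45],[[0,0,0],[0,0,0],0.45],[[0,0,0],[0,0,0],0.45],[[0,0,0],[0,0,0],0.45]]' >/dev/null
python3 d.py 606.2 -23.8 51.5 1.43
```

```text
t 22.83 pos [607.  -24.1  52.6] yaw 1.44 tilt [ 0.0023 -0.0004] F [-0.3  0.5  0.4] open 38.5 grip 0.0
shift [-0.8 -0.4  1.1] turn 0.0002
```

```bash

python3 -m pendant '[[[0,0,0],[0,0,0],0.25],[[0,0,0],[0,0,0],0.2],[[0,0,0],[0,0,0],0.1],[[0,0,0],[0,0,0],0.1],[[0,0,0],[0,0,0],0.05],[[0,0,0],[0,0,0],0.05],[[0,0,0],[0,0,0],0.05]]' 30
python3 d.py 606.2 -23.8 51.5 1.43
```

```text
t: 23.42
tool_pos: [0.6067, -0.0241, 0.052]
tool_rot: [3.141, 0.04, 0.002]
contact_force: [-0.7, -0.2, 5.5]
opening: 0.0137
grip_force: 30.1
t 23.42 pos [606.7 -24.1  52. ] yaw 1.44 tilt [ 0.0015 -0.0002] F [-0.7 -0.2  5.5] open 13.7 grip 30.1
shift [-0.5 -0.3  0.5] turn 0.0002
```

Gripped with no side force. Lift straight out.

```bash

python3 -m pendant '[[[0,0,-3],[0,0,0],0],[[0,0,-5],[0,0,0],0],[[0,0,-5],[0,0,0],0],[[0,0,-6],[0,0,0],0],[[0,0,-8],[0,0,0],0],[[0,0,-8],[0,0,0],0],[[0,0,-10],[0,0,0],0],[[0,0,-20],[0,0,0],0],[[0,0,-20],[0,0,0],0],[[0,0,0],[0,0,0],0],[[0,0,0],[0,0,0],0]]'
python3 d.py 431 -47 85 1.43
```

```text
t: 24.33
tool_pos: [0.6073, -0.0241, 0.1383]
tool_rot: [3.141, 0.04, 0.006]
contact_force: [-0.6, 0.2, -1.3]
opening: 0.0137
grip_force: 29.3
t 24.33 pos [607.3 -24.1 138.3] yaw 1.45 tilt [ 0.0041 -0.0006] F [-0.6  0.2 -1.3] open 13.7 grip 29.3
shift [-176.8   18.5   53.3] turn 0.0003
```

```bash

python3 -m pendant '[[[-29.4,3,0],[0,0,0],0],[[-29.4,3,0],[0,0,0],0],[[-29.4,3,0],[0,0,0],0],[[-29.4,3,0],[0,0,0],0],[[-29.4,3,0],[0,0,0],0],[[-29.4,3,0],[0,0,0],0],[[0,0,30],[0,0,0],0],[[0,0,30],[0,0,0],0],[[0,0,26],[0,0,0],0],[[0,0,6],[0,0,0],0],[[0,0,0],[0,0,0],0],[[0,0,0],[0,0,0],0]]'|sed -n 2,4p
python3 -m pendant '[[[0,0,2.5],[0,0,0],0],[[0,0,0],[0,0,0],0],[[0,0,0],[0,0,0],0],[[0,0,0],[0,0,0],0]]'|sed -n 2,4p
python3 d.py 431 -47 39.5 1.43
```

```text
tool_pos: [0.4295, -0.0462, 0.0434]
tool_rot: [-3.141, -0.04, 0.003]
contact_force: [-0.5, -0.5, -0.6]
tool_pos: [0.4303, -0.0464, 0.0418]
tool_rot: [3.141, 0.04, 0.001]
contact_force: [0.7, -0.4, -1.6]
t 25.67 pos [430.3 -46.4  41.8] yaw 1.45 tilt [ 0.0005 -0.0001] F [ 0.7 -0.4 -1.6] open 13.5 grip 29.5
shift [0.7 0.6 2.3] turn 0.0003
```

```bash

python3 -m pendant '[[[0,0,1],[0,0,0],0],[[0,0,0.7],[0,0,0],0],[[0,0,0],[0,0,0],0],[[0,0,0],[0,0,0],0]]'|sed -n 2,4p
python3 -m pendant '[[[0,0,0.7],[0,0,0],0],[[0,0,0],[0,0,0],0],[[0,0,0],[0,0,0],0]]'|sed -n 2,4p
python3 -m pendant '[[[0,0,0.5],[0,0,0],0],[[0,0,0],[0,0,0],0],[[0,0,0],[0,0,0],0]]'|sed -n 2,4p
```

```text
tool_pos: [0.4303, -0.0465, 0.0401]
tool_rot: [3.141, 0.04, 0.001]
contact_force: [-0.4, -0.1, 0.1]
tool_pos: [0.4305, -0.0465, 0.0399]
tool_rot: [3.141, 0.04, 0.001]
contact_force: [-0.3, 0.9, 5.5]
tool_pos: [0.4306, -0.0465, 0.0398]
tool_rot: [3.141, 0.04, 0.0]
contact_force: [-2.8, 1.1, 7.7]
```

The foot is on the bench. Release, rise, move clear to the left and look.

```bash

python3 -m pendant '[[[0,0,-0.8],[0,0,0],0.05],[[0,0,0],[0,0,0],0.3],[[0,0,0],[0,0,0],0.45],[[0,0,0],[0,0,0],0.5],[[0,0,0],[0,0,0],0.5],[[0,0,-10],[0,0,0],0.5],[[0,0,-30],[0,0,0],0.5],[[0,0,-40],[0,0,0],0.5],[[0,0,-40],[0,0,0],0.5],[[0,0,0],[0,0,0],0.5]]'|tail -3
python3 -m pendant '[[[0,35,0],[0,0,0],0.5],[[0,35,0],[0,0,0],0.5],[[0,35,0],[0,0,0],0.5],[[0,35,0],[0,0,0],0.5],[[0,35,0],[0,0,0],0.5],[[0,35,0],[0,0,0],0.5],[[0,0,0],[0,0,0],0.5],[[0,0,0],[0,0,0],0.5],[[0,0,0],[0,0,0],0.5]]'
python3 - <<'E'
from station import optics
import cv2,numpy as np
T=optics.get_image("top")[:,:,::-1];S=optics.get_image("scene")[:,:,::-1]
cv2.imwrite("pics/top9.png",T)
f=lambda a,w,h:cv2.resize(a,(w,h),interpolation=cv2.INTER_CUBIC)
t=f(T[160:210,225:335],800,364); b=np.hstack([f(T[150:320,190:440],347,236),f(S[185:335,195:395],453,236)])
cv2.imwrite("pics/p9.png",np.vstack([t,b]))
E
```

```text
contact_force: [1.5, -0.8, 0.6]
opening: 0.0423
grip_force: 0.0
t: 28.08
tool_pos: [0.4353, -0.2561, 0.1596]
tool_rot: [-3.141, -0.039, 0.0]
contact_force: [0.0, -0.2, -0.7]
opening: 0.0425
grip_force: 0.0
```

View pics/p9.png

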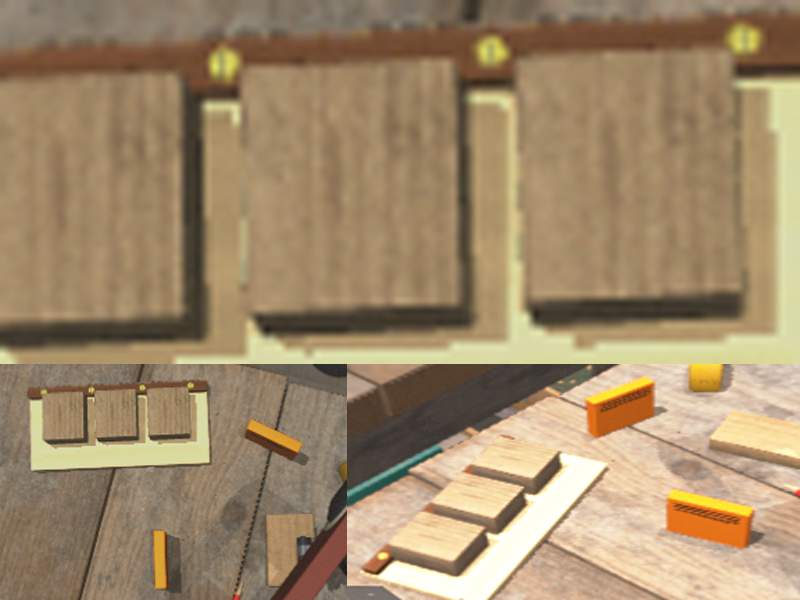

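The picture shows matching joints: left 184→241 px, right 458→516 px. The block is square against the strip. The spacer stands on the bench at inset (160,560), and the spare board and tape measure are where they were. Handing in.

```bash
python3 -c "
from station import ctrl;print(ctrl.finish_job())"
```

```text
the job is handed in; nothing more can be done
None
```

The job is handed in: the block is laid against the strip, its joint matches the existing one to within about 1 px in the last top view, and the spacer stands on the bench off the board; it took about 28 s of the 72 s allowed.

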